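# Pack three jaw blocks in order and lock the row with a wedge

### The job

Pack the three black ribbed blocks with white bores into the channel of the aluminium fixture, ribs up and running across the channel, standing in a row in order of their bores: one bore against the blue stop, then two, then three. Then push the yellow wedge, thin end down, into the gap left at the bare end until it is fully home and the row is locked tight. Leave the other loose parts (the black block without bores, the bare aluminium block, the collar, the roller and the screwdriver) where they are.

Things in the scene. Friction and masses are not known exactly. Their poses are not given: they have to be found in the camera images.
- fixture: Fixed aluminium channel, slick floor 8 mm above table. Own x along it; origin mid-underside, z up. Stops 20 mm thick, 52 mm high, inner faces at x=-89 (blue stop, 60 wide) and +89 mm (bare stop, 40 wide). Side rails 18 mm high, inner faces y=+-29 mm, 8 thick, from blue stop to x=+53; beyond is open. Blocks packed tight centre at x=-65, -17, +31 mm, leaving a 34 mm gap (to x=89) for the wedge.
- jaw_one: Black ribbed jaw block with ONE white bore (10 mm disc) on top of the rib. 48 mm along own x, 46 along own y, 44 high, plus a central rib on top, running along y (24 wide, 8 mm higher: 52 high in all). Origin: centre of underside, z up; stands upright, either way round alike. Grip it across its 46 mm (flat faces at own +y and -y). About 0.2 kg.
- jaw_two: Black ribbed jaw block with TWO white bores side by side along the rib. 48 mm along own x, 46 along own y, 44 high, plus a central rib on top, running along y (24 wide, 8 mm higher: 52 high in all). Origin: centre of underside, z up; stands upright, either way round alike. Grip it across its 46 mm (flat faces at own +y and -y). About 0.2 kg.
- jaw_three: Black ribbed jaw block with THREE white bores along the rib. 48 mm along own x, 46 along own y, 44 high, plus a central rib on top, running along y (24 wide, 8 mm higher: 52 high in all). Origin: centre of underside, z up; stands upright, either way round alike. Grip it across its 46 mm (flat faces at own +y and -y). About 0.2 kg.
- wedge: Yellow wedge standing on its thin foot, 66 mm high, 50 along own y; along own x 14 at the foot, growing evenly to 45 near the top. Origin: centre of the foot, z up. Grip the upper part across the 50 mm; 0.2 kg. Its x goes along fixture x. Pushed down (5-20 N) it slides the blocks towards the blue stop; in a tight row it jams and stays with its origin about 12 mm above the table.
- plain_block: Bystander: black ribbed block like the jaw blocks (same size) but with NO bores. Leave it.
- bare_block: Bystander: ribbed block of the same size in bare light aluminium with two black bores. Leave it.
- collar: Bystander: flat steel ring lying on the table, 52 mm across, 28 mm hole, 22 mm high. Origin: centre of its underside. Leave it.
- roller: Bystander: small upright brass roller, 34 mm across, 48 mm high with a thinner neck on top. Origin: centre of its underside. Leave it.
- screwdriver: Bystander: red-handled screwdriver lying near the far edge of the table. Leave it.
Mind the look-alikes: they are no part of the job. What is shaped like the jaw_two but green, orange or red is not meant.

How it is judged:
On the way, in this order (a step that is already met when the one before it is completed fails the run):
1. the one-, two- and three-bore black blocks stand in the channel in that order from the blue stop, the wedge not yet home (x of jaw_one in the frame of fixture between -0.071 and -0.047 m and y of jaw_one in the frame of fixture between -0.01 and 0.01 m and z of jaw_one in the frame of fixture between 0.004 and 0.012 m and angle between each of jaw_one, jaw_two, jaw_three's own z axis and vertical below 0.12 rad and angle between the x axis of each of jaw_one, jaw_two, jaw_three and the x axis of fixture, either way round below 0.2 rad and x of jaw_two in the frame of fixture between -0.023 and 0.001 m and y of jaw_two in the frame of fixture between -0.01 and 0.01 m and z of jaw_two in the frame of fixture between 0.004 and 0.012 m and x of jaw_three in the frame of fixture between 0.025 and 0.049 m and y of jaw_three in the frame of fixture between -0.01 and 0.01 m and z of jaw_three in the frame of fixture between 0.004 and 0.012 m), for 0.2 s.
2. the wedge is pushed home in the gap at the bare end (z of wedge in the frame of fixture between 0.006 and 0.017 m and x of wedge in the frame of fixture between 0.062 and 0.082 m and y of wedge in the frame of fixture between -0.012 and 0.012 m and angle between wedge's own z axis and vertical below 0.22 rad), for 0.2 s.
At the end, for the whole second after the job is handed in: One-, two-, three-bore blocks in that order from the blue stop, each within 5 mm (6 away from it) of its packed place, 10 mm across, 0.2 rad; wedge upright in the gap (10 mm along, 12 mm across, 0.22 rad), origin under 17 mm above table; blocks upright within 0.12 rad; released, at rest (all of step 2 and x of jaw_one in the frame of fixture between -0.07 and -0.059 m and y of jaw_one in the frame of fixture between -0.01 and 0.01 m and z of jaw_one in the frame of fixture between 0.004 and 0.012 m and angle between each of jaw_one, jaw_two, jaw_three's own z axis and vertical below 0.12 rad and angle between the x axis of each of jaw_one, jaw_two, jaw_three and the x axis of fixture, either way round below 0.2 rad and x of jaw_two in the frame of fixture between -0.022 and -0.011 m and y of jaw_two in the frame of fixture between -0.01 and 0.01 m and z of jaw_two in the frame of fixture between 0.004 and 0.012 m and x of jaw_three in the frame of fixture between 0.026 and 0.037 m and y of jaw_three in the frame of fixture between -0.01 and 0.01 m and z of jaw_three in the frame of fixture between 0.004 and 0.012 m and linear speed of each of jaw_one, jaw_two, jaw_three, wedge below 0.02 m/s and angular speed of each of jaw_one, jaw_two, jaw_three, wedge below 0.2 rad/s); the robot touches nothing.
It fails at once if the plain block is moved more than 25 mm (distance of plain_block from where it was at the start of the episode above 0.025 m).
It fails at once if the bare block is moved more than 25 mm (distance of bare_block from where it was at the start of the episode above 0.025 m).
It fails at once if the collar is moved more than 25 mm (distance of collar from where it was at the start of the episode above 0.025 m).
It fails at once if the roller is moved more than 25 mm (distance of roller from where it was at the start of the episode above 0.025 m).
It fails at once if the screwdriver is moved more than 25 mm (distance of screwdriver from where it was at the start of the episode above 0.025 m).
It also fails if it takes over 96 s, if anything falls off the work surface, if the arm or the gripper's body presses on something with over 40 N, if the wrist force passes 120 N, or if a joint passes its speed limit or range.

### The arm

A 6-joint arm with a two-finger parallel gripper is mounted at the origin on the work surface. World frame = base frame: x ahead of the robot, y to its left, z up, the work surface at z = 0. Lengths are in m, angles in rad, forces in N, time in s.
With the tool pointing down it reaches from about 0.3 to 0.875 m from the base axis. Payload 4.2 kg.
Tool frame: the origin (TCP) lies at the very end of the fingers, on their centre line; the grasp point (between the pads) lies 19 mm behind it; z points along the fingers, y is the line along which they close (so a half turn about z gives the same grasp; the last joint's range is limited). The gripper opens to 85 mm and grips with 20 to 120 N. Pads are 22 mm wide; open, the fingers measure 114 mm over their backs; the gripper's body (76 mm by 85 mm) begins 54 mm behind the grasp point. The pads swing forward as they close: fully open they stand 13 mm farther back than shut.
Start: joints at [1.186, 0.32, 1.565, -0, 1.257, -0.02], TCP at [0.205, 0.537, 0.231] pointing down, gripper open.
Joint ranges: [-3.11, 3.11], [-0.84, 2.01], [0.21, 2.61], [-1.34, 4.49], [0.05, 2.63], [-2.56, 2.56]. Speed limits (rad/s): [2.57, 2.57, 3.14, 3.14, 3.14, 3.14].

### API

Orientations are given as a unit quaternion [w, x, y, z].
In Python, from bench import manip gives the robot as it stands. The module is installed in compiled form; this text tells all that it offers.
- The arm moves only by the tool send_rows, never from a script. Its argument "deltas" is a list of rows, each an object of numbers: "tx", "ty", "tz": the shift along the tool's x, y, z in m; "wx", "wy", "wz": the turn, a rotation vector about the tool's x, y, z in degrees; "jaw": the finger opening in m, from 0 to 0.0854. A call has 1 to 12 rows; each row is the pose to reach, as a shift and turn from the pose commanded when the call began, along the tool's axes at that moment; what a row does not reach only later rows make up. A row lasts 1/8 s, in which the tool goes at most 62.5 mm and 10.7 degrees, less where a joint would pass 70% of its speed; a pose out of reach is approached as far as the arm can. A call with a gripper value outside its range is refused whole. The fingers move at their own pace and stop on an object; "force" is the grip in N (left out, the last holds). Time passes only in rows, so rows that repeat a pose let the fingers close. It gives the time, the measured TCP pose, the force, the opening and the grip force at its end, in the units of the state.
- manip.sense(): the state, without advancing time (a new reading comes with each control period).
- manip.grab_frame(name): name is "side" or "top"; returns (picture, depth): 400x640x3 uint8, red, green, blue; 400x640 float32, m along the optical axis (not along the pixel's ray), 0 where there is no reading.
- manip.get_calibration(name): a dict with "camera_matrix" (3x3 intrinsics, pixels), "distortion" ([k1, k2, p1, p2, k3] as OpenCV has them; the pictures are not rectified), "eye" and "rotation" of the camera in the world. Camera axes: x right, y down, z forward; pixel columns grow to the right and rows downward; lengths in m; the calibration is good to about 2 mm. A picture is of the moment at which its call begins. get_calibration takes no time and is no camera call.
- manip.close_job(): hands the job in; it is judged then, once.
The state is a dict: "clock": time; "q": joint angles; "joint_vel": joint speeds; "effort": joint torques, N m; "tool_pos": TCP position; "eef_rot": TCP orientation; "ft_force": force on the tool from outside, world axes, zero at the start; "moment": the same for the moment, N m; "gripper_width": finger opening in m; "gripper_force": force on a finger pad.
Only numpy, scipy, OpenCV 4.12 (cv2) and the standard library are available. Lean on these libraries where they do the work, as an engineer would, in place of code of your own. Each camera call takes 0.05 s, during which the arm holds its last target. There are 200 camera calls.

## Working session

There is one attempt and no reset: what is moved stays moved. The work goes in short steps, Python scripts to look and compute and a tool call to move; the robot and the scene stay as the last step left them, time stands still between calls to the robot, and variables do not carry over. Pictures are saved under pics/ and viewed, at most 14 in all, crops included, and the job is handed in when it is done.

Besides the shell and the picture viewer there is one more tool, called after ">>>" as name([rows], argument=value, ...), one row to a line, values as JSON. send_rows: Moves the arm, as the interface text tells. Its arguments: {"type":"object","properties":{"deltas":{"type":"array","items":{"type":"object","properties":{"tx":{"type":"number"},"ty":{"type":"number"},"tz":{"type":"number"},"wx":{"type":"number"},"wy":{"type":"number"},"wz":{"type":"number"},"jaw":{"type":"number"}}}},"force":{"type":"number"}},"required":["deltas"]}

```bash
mkdir -p pics
cat > h.py <<'E'
import numpy as np, cv2
from bench import manip
def grab(n,tag):
    p,d=manip.grab_frame(n); cv2.imwrite(f'pics/{tag}.png',p[:,:,::-1]); np.savez(f'pics/{tag}.npz',p=p,d=d); return p,d
def load(tag):
    z=np.load(f'pics/{tag}.npz'); return z['p'],z['d']
def rays(n,uv):
    c=manip.get_calibration(n); K=np.array(c['camera_matrix']);D=np.array(c['distortion'])
    u=cv2.undistortPoints(np.array(uv,float).reshape(-1,1,2),K,D).reshape(-1,2)
    r=np.c_[u,np.ones(len(u))]@np.array(c['rotation']).T
    return np.array(c['eye']),r
def plane(n,uv,z):
    e,r=rays(n,uv); return e+r*((z-e[2])/r[:,2])[:,None]
def cloud(n,d):
    vv,uu=np.mgrid[0:400,0:640]; e,r=rays(n,np.c_[uu.ravel(),vv.ravel()])
    return (e+r*d.reshape(-1,1)).reshape(400,640,3)
E
python3 - <<'E'
from h import *
for n in('side','top'):
    p,d=grab(n,n+'0'); c=manip.get_calibration(n); print(n,c['eye'],np.round(c['rotation'],3).tolist(),np.round(c['camera_matrix'],1).tolist(),(d>0).mean())
s=manip.sense();print(s['tool_pos'],s['eef_rot'],s['clock'],s['gripper_width'])
E
```

```text
side [-0.19520959 -0.83945427  1.01163941] [-0.383, 0.84, -0.352, 0.151] [[515.0, 0.0, 322.1], [0.0, 515.0, 195.1], [0.0, 0.0, 1.0]] 0.9960078125
top [ 0.49813991 -0.02275797  1.39959874] [0.019, -0.697, 0.716, -0.034] [[473.7, 0.0, 318.1], [0.0, 473.7, 198.3], [0.0, 0.0, 1.0]] 0.99601953125
[0.20498108 0.5367663  0.23056592] [-1.65094527e-04  1.81396696e-01  9.83409677e-01 -7.87022692e-04] 0.1 0.08554170818909936
```

View pics/top0.png

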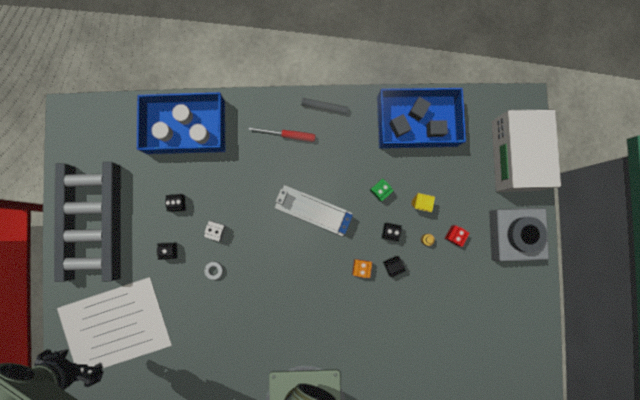

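View pics/side0.png

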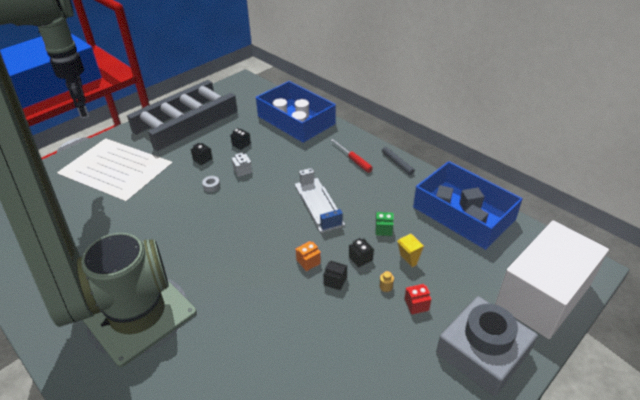

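Top view: black blocks sit at (175,203), probably three bores, at (167,251), probably one, and at (392,232), probably two. The black one at (395,266) looks bare. The aluminium block is at (214,231), the fixture runs (278,193)–(350,228) with the blue stop on the right, and the wedge is at (425,202). I'll confirm these in an enlarged crop and measure.

Run:
```python
from h import *
p,d=load('top0'); P=cloud('top',d)
T=[cv2.resize(p[y-22:y+22,x-22:x+22],(260,260),interpolation=cv2.INTER_CUBIC) for x,y in[(175,203),(167,251),(392,232),(395,266),(425,202)]]
s,ds=load('side0')
T.append(cv2.resize(s[190:240,285:345],(260,260)))
cv2.imwrite('pics/crop.png',np.vstack([np.hstack(T[:3]),np.hstack(T[3:])])[:,:,::-1])
Z=P[...,2]; print('table z',np.median(Z[300:330,400:500]), Z[300:330,400:500].std())
hsv=cv2.cvtColor(p,cv2.COLOR_RGB2HSV)
for n,(x,y) in dict(three=(175,203),one=(167,251),two=(392,232),plain=(395,266),wedge=(425,202)).items():
    w=np.zeros((400,640),bool); w[y-18:y+18,x-18:x+18]=1
    m=w&(Z>0.03)&(Z<.09)
    pts=P[m]; r=cv2.minAreaRect(np.float32(pts[:,:2]*1000))
    print(n,m.sum(),'zmax%',np.percentile(pts[:,2],[50,95]).round(3),'ctr',pts[:,:2].mean(0).round(4),r)
    Q=P[w&(Z>.047)][:,:2]
    if n!='wedge':
        c=np.cov(Q.T);ev,V=np.linalg.eigh(c);print('  rib',len(Q),Q.mean(0).round(4),'dir',np.degrees(np.arctan2(V[1,1],V[0,1])).round(1),ev**.5)
        wm=w&(hsv[...,2]>150)&(hsv[...,1]<60); k,l,st,ce=cv2.connectedComponentsWithStats(wm.astype('uint8'))
        print('  bores',[(plane('top',ce[i],.052)[0,:2].round(4).tolist(),int(st[i,4])) for i in range(1,k)])
# fixture
w=np.zeros((400,640),bool); w[175:245,265:362]=1
m=w&(Z>.004)&(Z<.09);pts=P[m];print('fix',cv2.minAreaRect(np.float32(pts[:,:2]*1000)),)
hi=w&(Z>.042); k,l,st,ce=cv2.connectedComponentsWithStats(hi.astype('uint8'))
for i in range(1,k):
    if st[i,4]>20: q=P[l==i]; print(' stop',ce[i],st[i,4],q.mean(0).round(4),cv2.minAreaRect(np.float32(q[:,:2]*1000)))
```

```text
Traceback (most recent call last):
  File "h.py", line 15, in cloud
    vv,uu=np.mgrid[0:400,0:640]; e,r=rays(n,np.c_[uu.ravel(),vv.ravel()])
                                     ~~~~^^^^^^^^^^^^^^^^^^^^^^^^^^^^^^^^
  File "h.py", line 10, in rays
    r=np.c_[u,np.ones(len(u))]@np.array(c['rotation']).T
      ~~~~~~~~~~~~~~~~~~~~~~~~^~~~~~~~~~~~~~~~~~~~~~~~~~
ValueError: matmul: Input operand 1 has a mismatch in its core dimension 0, with gufunc signature (n?,k),(k,m?)->(n?,m?) (size 4 is different from 3)
```

```bash
sed -i "s/np.array(c\['rotation'\]).T/Rotation.from_quat(np.array(c['rotation'])[[1,2,3,0]]).as_matrix().T/; 1a from scipy.spatial.transform import Rotation" h.py
cat > m.py <<'E'
from h import *
p,d=load('top0'); P=cloud('top',d)
T=[cv2.resize(p[y-22:y+22,x-22:x+22],(260,260),interpolation=cv2.INTER_CUBIC) for x,y in[(175,203),(167,251),(392,232),(395,266),(425,202)]]
s,ds=load('side0')
T.append(cv2.resize(s[130:170,185:255],(260,260)))
cv2.imwrite('pics/crop.png',np.vstack([np.hstack(T[:3]),np.hstack(T[3:])])[:,:,::-1])
Z=P[...,2]; print('table z',np.median(Z[300:330,400:500]), Z[300:330,400:500].std())
PS=cloud('side',ds); print('side table',np.median(PS[300:350,250:350,2]))
hsv=cv2.cvtColor(p,cv2.COLOR_RGB2HSV)
for n,(x,y) in dict(three=(175,203),one=(167,251),two=(392,232),plain=(395,266),wedge=(425,202)).items():
    w=np.zeros((400,640),bool); w[y-18:y+18,x-18:x+18]=1
    m=w&(Z>0.03)&(Z<.09)
    pts=P[m]; r=cv2.minAreaRect(np.float32(pts[:,:2]*1000))
    print(n,m.sum(),'zmax%',np.percentile(pts[:,2],[50,95]).round(3),'ctr',pts[:,:2].mean(0).round(4),np.round(np.r_[r[0],r[1],r[2]],1))
    c0=pts[:,:2].mean(0); ms=(abs(PS[...,:2]-c0).max(-1)<.015); print('  side z',np.percentile(PS[ms][:,2],[50,95]).round(3))
    Q=P[w&(Z>.047)][:,:2]
    if n!='wedge':
        c=np.cov(Q.T);ev,V=np.linalg.eigh(c);print('  rib',len(Q),Q.mean(0).round(4),'dir',np.degrees(np.arctan2(V[1,1],V[0,1])).round(1),(ev**.5).round(4))
        wm=w&(hsv[...,2]>140)&(hsv[...,1]<60); k,l,st,ce=cv2.connectedComponentsWithStats(wm.astype('uint8'))
        print('  bores',[(plane('top',ce[i],.052)[0,:2].round(4).tolist(),int(st[i,4])) for i in range(1,k)])
w=np.zeros((400,640),bool); w[175:245,265:362]=1
m=w&(Z>.004)&(Z<.09);pts=P[m];print('fix',cv2.minAreaRect(np.float32(pts[:,:2]*1000)),)
hi=w&(Z>.042); k,l,st,ce=cv2.connectedComponentsWithStats(hi.astype('uint8'))
for i in range(1,k):
    if st[i,4]>20: q=P[l==i]; print(' stop',ce[i].round(),st[i,4],q.mean(0).round(4),cv2.minAreaRect(np.float32(q[:,:2]*1000)))
print('roller',plane('top',[[428,240]],.04).round(3), 'bare',plane('top',[[214,231]],.05).round(3),'collar',plane('top',[[213,271]],.02).round(3),'red',plane('top',[[457,236],[382,190],[362,269]],.05).round(3).tolist())
E
python3 m.py
```

```text
table z 3.456476603980185e-05 0.10510447978592992
side table 0.0017097154558396443
three 298 zmax% [0.047 0.055] ctr [0.597  0.3599] [597.7 361.4  48.6  48.9   3.9]
  side z [0.051 0.054]
  rib 148 [0.5947 0.3515] dir 76.0 [0.0089 0.066 ]
  bores [([0.5978, 0.3782], 8), ([0.5978, 0.362], 7), ([0.5993, 0.3471], 9)]
one 299 zmax% [0.047 0.055] ctr [0.4606 0.3861] [460.5 387.8  48.5  48.6   3.6]
  side z [0.051 0.056]
  rib 148 [0.462 0.373] dir 95.1 [0.0088 0.0759]
  bores [([0.4589, 0.388], 9)]
two 282 zmax% [0.047 0.055] ctr [ 0.4969 -0.2618] [ 496.7 -263.4   47.9   48.    77.4]
  side z [0.051 0.055]
  rib 141 [ 0.4967 -0.2575] dir 88.6 [0.0083 0.0372]
  bores [([0.4997, -0.2544], 9), ([0.4956, -0.2738], 8)]
plain 278 zmax% [0.047 0.056] ctr [ 0.3988 -0.2662] [ 398.3 -267.8   46.6   47.6   22.8]
  side z [0.052 0.055]
  rib 146 [ 0.3995 -0.2649] dir 73.6 [0.0109 0.025 ]
  bores []
wedge 312 zmax% [0.065 0.07 ] ctr [ 0.5788 -0.3533] [ 578.9 -355.8   52.5   45.2   76.4]
  side z [0.064 0.069]
fix ((569.2696533203125, -39.2835693359375), (284.6986999511719, 203.88058471679688), 88.6362075805664)
 stop [282. 196.] 103 [0.6065 0.0506 0.051 ] ((606.6383666992188, 50.773277282714844), (20.145893096923828, 39.86274719238281), 66.54615020751953)
 stop [346. 223.] 153 [ 0.5258 -0.1283  0.0693] ((507.6327819824219, -94.06707000732422), (49.27281951904297, 135.1761016845703), 27.6099796295166)
roller [[ 0.47  -0.368  0.04 ]] bare [[0.512 0.245 0.05 ]] collar [[0.397 0.255 0.02 ]] red [[0.479, -0.451, 0.05], [0.618, -0.238, 0.05], [0.394, -0.173, 0.05]]
```

View pics/crop.png

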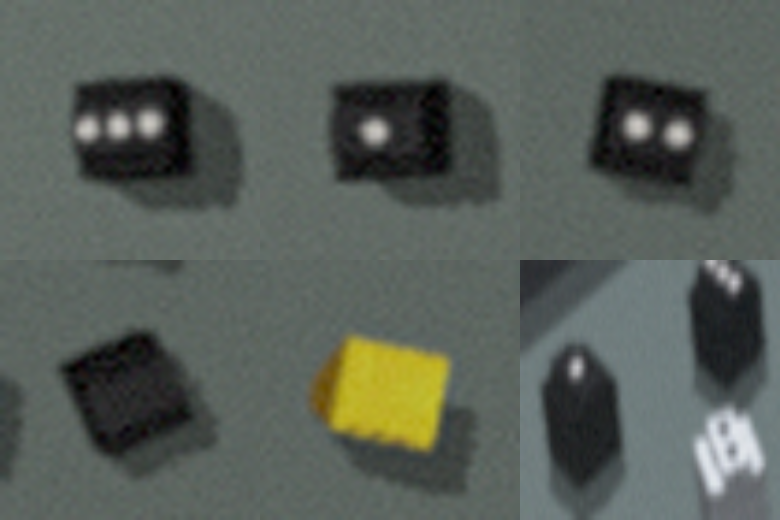

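The crops confirm three bores at (175,203), one at (167,251) and two at (392,232). The black block at (395,266) has no bores, so it stays. The light block at (214,231) and the green (382,190), orange (362,269) and red (457,236) ones are look-alikes by colour. The wedge's end face points towards world +y, so its long side runs along the image horizontal.

I'll move over the one-bore block while refining the numbers from the saved pictures.

>>> send_rows([
  {"tx": -0.06,"ty": -0.01,"wz": -5,"jaw": 0.08},
  {"tx": -0.12,"ty": -0.02,"wz": -10,"jaw": 0.08},
  {"tx": -0.18,"ty": -0.03,"wz": -15,"jaw": 0.08},
  {"tx": -0.24,"ty": -0.04,"wz": -20,"jaw": 0.08},
  {"tx": -0.292,"ty": -0.048,"wz": -24.5,"jaw": 0.08},
  {"tx": -0.292,"ty": -0.048,"wz": -24.5,"jaw": 0.08},
])

```text
invalid input at $.deltas[0]: expected keys tx, ty, tz, wx, wy, wz, jaw
```

```bash
cat > m2.py <<'E'
from h import *
R={}
for cam in('top','side'):
    p,d=load(cam+'0'); P=cloud(cam,d); Z=P[...,2]; hsv=cv2.cvtColor(p,cv2.COLOR_RGB2HSV)
    print(cam)
    for n,c,zs in [('three',(.5977,.3614),(.040,.0475)),('one',(.4605,.3878),0),('two',(.4967,-.2634),0),('wedge',(.5789,-.3558),0)]:
        near=np.hypot(P[...,0]-c[0],P[...,1]-c[1])<.042
        if n=='wedge':
            q=P[near&(Z>.06)&(Z<.075)]; ws=None
        else:
            q=P[near&(Z>.041)&(Z<.06)]; ws=P[near&(Z>.049)&(Z<.06)]
        # plain square fit via minAreaRect
        r=cv2.minAreaRect(np.float32(q[:,:2]*1000))
        print(n,len(q),'mean',q.mean(0).round(4),'rect',np.round(np.r_[r[0],r[1],r[2]],1),end=' ')
        if ws is not None:
            ev,V=np.linalg.eigh(np.cov(ws[:,:2].T)); rr=cv2.minAreaRect(np.float32(ws[:,:2]*1000)); print('rib',ws.mean(0).round(4),np.degrees(np.arctan2(V[1,1],V[0,1])).round(1),(ev**.5*1000).round(1),np.round(np.r_[rr[0],rr[1],rr[2]],1),end='')
        print()
    near=np.hypot(P[...,0]-.566,P[...,1]+.039)<.14
    blue=near&(hsv[...,0]>100)&(hsv[...,0]<125)&(hsv[...,1]>120)
    for nm,c in(('bare',(.6066,.0508)),('blue',(.525,-.128))):
        q=P[(np.hypot(P[...,0]-c[0],P[...,1]-c[1])<.045)&(Z>.045)&(Z<.065)&((nm=='bare')|blue)]
        r=cv2.minAreaRect(np.float32(q[:,:2]*1000)); print(nm,len(q),q.mean(0).round(4),np.round(np.r_[r[0],r[1],r[2]],1)); R[cam,nm]=np.array(r[0])
    v=R[cam,'bare']-R[cam,'blue']; print('fixture ctr',(R[cam,'bare']+R[cam,'blue'])/2,'ang',np.degrees(np.arctan2(v[1],v[0])),'len',np.hypot(*v))
    q=P[near&(Z>.004)&(Z<.013)&(np.abs((P[...,:2]-np.array([.566,-.039]))@np.array([-.917,.40]))<.028)&(np.abs((P[...,:2]-np.array([.566,-.039]))@np.array([.40,.917]))<.08)]
    print('floor z',len(q),np.median(q[:,2]))
E
python3 m2.py
```

```text
top
three 253 mean [0.5963 0.3608 0.0482] rect [597.4 361.4  48.   48.9   4.1] rib [0.5976 0.3617 0.052 ] 89.7 [ 7.4 13.9] [598.3 361.3  48.3  26.8  85. ]
one 248 mean [0.4603 0.3865 0.0482] rect [460.7 387.8  48.   48.6   4. ] rib [0.4596 0.386  0.0523] 94.8 [ 7.4 13.9] [456.1 385.8  37.7  47.9  14. ]
two 243 mean [ 0.497  -0.2626  0.0484] rect [ 497.  -263.    46.9   47.2   77.3] rib [ 0.4961 -0.2623  0.0525] 78.4 [ 7.1 13.3] [ 494.1 -261.9   45.9   29.1   76.7]
wedge 276 mean [ 0.5785 -0.355   0.0655] rect [ 578.9 -355.8   52.5   45.2   76.4] 
bare 97 [0.6068 0.0506 0.0514] [606.6  50.8  20.1  39.9  66.5]
blue 108 [ 0.5256 -0.1293  0.0518] [ 525.7 -129.2   18.8   55.5   65.7]
fixture ctr [566.19180298 -39.22092056] ang 65.79916970999494 len 197.33099262569488
floor z 884 0.007918068339396123
side
three 136 mean [0.5955 0.3563 0.0478] rect [596.6 360.1  49.9  53.2  11. ] rib [0.5988 0.3585 0.0519] 89.8 [ 7.6 14. ] [597.9 359.8  48.5  29.   87. ]
one 146 mean [0.4571 0.3823 0.0483] rect [459.4 385.3  51.2  50.   89.3] rib [0.4598 0.3833 0.0522] 89.0 [ 7.9 14.6] [453.2 384.   39.1  49.6   7.4]
two 273 mean [ 0.4948 -0.2675  0.0483] rect [ 497.2 -267.5   50.4   50.2   77.8] rib [ 0.4971 -0.2671  0.0521] 77.4 [ 7.2 14.1] [ 497.5 -267.4   50.8   25.5   76.2]
wedge 288 mean [ 0.5763 -0.3584  0.0658] rect [ 578.1 -357.8   53.6   45.1   78.7] 
bare 81 [0.6059 0.0477 0.051 ] [607.1  48.9  27.6  39.2  64.6]
blue 103 [ 0.5253 -0.1325  0.0515] [ 526.2 -130.7   24.7   60.3   74.1]
fixture ctr [566.65444946 -40.87390518] ang 65.73697870799596 len 197.03540180642187
floor z 509 0.008155596463720327
```

>>> send_rows([
  {"tx": -0.06,"ty": -0.01,"tz": 0,"wx": 0,"wy": 0,"wz": -5,"jaw": 0.08},
  {"tx": -0.12,"ty": -0.02,"tz": 0,"wx": 0,"wy": 0,"wz": -10,"jaw": 0.08},
  {"tx": -0.18,"ty": -0.03,"tz": 0,"wx": 0,"wy": 0,"wz": -15,"jaw": 0.08},
  {"tx": -0.24,"ty": -0.04,"tz": 0,"wx": 0,"wy": 0,"wz": -20,"jaw": 0.08},
  {"tx": -0.292,"ty": -0.049,"tz": 0,"wx": 0,"wy": 0,"wz": -24.4,"jaw": 0.08},
  {"tx": -0.292,"ty": -0.049,"tz": 0.06,"wx": 0,"wy": 0,"wz": -24.4,"jaw": 0.08},
  {"tx": -0.292,"ty": -0.049,"tz": 0.1,"wx": 0,"wy": 0,"wz": -24.4,"jaw": 0.08},
  {"tx": -0.292,"ty": -0.049,"tz": 0.11,"wx": 0,"wy": 0,"wz": -24.4,"jaw": 0.08},
  {"tx": -0.292,"ty": -0.049,"tz": 0.11,"wx": 0,"wy": 0,"wz": -24.4,"jaw": 0.08},
])

```text
clock: 1.23
tool_pos: [0.4606, 0.3875, 0.1215]
eef_rot: [-0.0, -0.031, 1.0, 0.0]
ft_force: [0.1, 0.3, 1.0]
gripper_width: 0.08
gripper_force: 0.0
```

>>> send_rows([
  {"tx": 0,"ty": 0,"tz": 0.05,"wx": 0,"wy": 0,"wz": 0,"jaw": 0.08},
  {"tx": 0,"ty": 0,"tz": 0.085,"wx": 0,"wy": 0,"wz": 0,"jaw": 0.08},
  {"tx": 0,"ty": 0,"tz": 0.1,"wx": 0,"wy": 0,"wz": 0,"jaw": 0.08},
  {"tx": 0,"ty": 0,"tz": 0.101,"wx": 0,"wy": 0,"wz": 0,"jaw": 0.08},
  {"tx": 0,"ty": 0,"tz": 0.101,"wx": 0,"wy": 0,"wz": 0,"jaw": 0.03},
  {"tx": 0,"ty": 0,"tz": 0.101,"wx": 0,"wy": 0,"wz": 0,"jaw": 0.03},
  {"tx": 0,"ty": 0,"tz": 0.101,"wx": 0,"wy": 0,"wz": 0,"jaw": 0.03},
  {"tx": 0,"ty": 0,"tz": 0.101,"wx": 0,"wy": 0,"wz": 0,"jaw": 0.03},
  {"tx": 0,"ty": 0,"tz": 0.101,"wx": 0,"wy": 0,"wz": 0,"jaw": 0.03},
  {"tx": 0,"ty": 0,"tz": 0.101,"wx": 0,"wy": 0,"wz": 0,"jaw": 0.03},
], force=45)

```text
clock: 2.48
tool_pos: [0.4615, 0.3881, 0.0222]
eef_rot: [0.001, -0.03, 1.0, 0.001]
ft_force: [0.0, 0.6, 4.9]
gripper_width: 0.0455
gripper_force: 47.6
```

>>> send_rows([
  {"tx": 0,"ty": 0,"tz": -0.04,"wx": 0,"wy": 0,"wz": 0,"jaw": 0.03},
  {"tx": 0,"ty": 0,"tz": -0.09,"wx": 0,"wy": 0,"wz": 0,"jaw": 0.03},
  {"tx": 0,"ty": -0.02,"tz": -0.1,"wx": 0,"wy": 0,"wz": 8,"jaw": 0.03},
  {"tx": -0.005,"ty": -0.07,"tz": -0.1,"wx": 0,"wy": 0,"wz": 18,"jaw": 0.03},
  {"tx": -0.01,"ty": -0.12,"tz": -0.1,"wx": 0,"wy": 0,"wz": 28,"jaw": 0.03},
  {"tx": -0.015,"ty": -0.17,"tz": -0.1,"wx": 0,"wy": 0,"wz": 38,"jaw": 0.03},
  {"tx": -0.02,"ty": -0.22,"tz": -0.1,"wx": 0,"wy": 0,"wz": 48,"jaw": 0.03},
  {"tx": -0.025,"ty": -0.27,"tz": -0.1,"wx": 0,"wy": 0,"wz": 58,"jaw": 0.03},
  {"tx": -0.03,"ty": -0.32,"tz": -0.1,"wx": 0,"wy": 0,"wz": 68,"jaw": 0.03},
  {"tx": -0.035,"ty": -0.37,"tz": -0.1,"wx": 0,"wy": 0,"wz": 78,"jaw": 0.03},
  {"tx": -0.04,"ty": -0.42,"tz": -0.1,"wx": 0,"wy": 0,"wz": 88,"jaw": 0.03},
  {"tx": -0.04,"ty": -0.42,"tz": -0.1,"wx": 0,"wy": 0,"wz": 90,"jaw": 0.03},
])

```text
clock: 3.98
tool_pos: [0.5262, -0.0325, 0.1203]
eef_rot: [0.0, 0.687, 0.726, -0.0]
ft_force: [-1.1, 0.4, -3.7]
gripper_width: 0.0453
gripper_force: 47.0
```

```bash
cat > go.py <<'E'
# usage: go.py x y yaw_of_tool_y z -> deltas from current pose
import sys; from h import *
s=manip.sense(); w,x,y,z=s['eef_rot']; R=Rotation.from_quat([x,y,z,w]).as_matrix()
yaw=np.degrees(np.arctan2(R[1,1],R[0,1]))
X,Y,A,Z=map(float,sys.argv[1:5]); t=R.T@(np.array([X,Y,Z])-s['tool_pos']); a=(A-yaw+90)%180-90
print('pos',s['tool_pos'].round(4),'yaw',yaw.round(2),'tilt',R[:2,2].round(4),'t',t.round(4),'wz',-round(a,2),'or',-round(a-180*np.sign(a),2),'q6',s['q'][5].round(2),'q1',s['q'][0].round(2),s['ft_force'],s['gripper_width'],s['clock'])
E
python3 go.py .5406 -.0975 -24.2 .12
```

```text
pos [ 0.5262 -0.0325  0.1203] yaw 3.15 tilt [ 0.0004 -0.0006] t [-0.0657  0.0108  0.0004] wz 27.35 or -152.65 q6 -0.14 q1 -0.08 [-1.05773227  0.36169915 -3.72284878] 0.045309900308489845 3.975
```

>>> send_rows([
  {"tx": -0.03,"ty": 0.005,"tz": 0,"wx": 0,"wy": 0,"wz": 9,"jaw": 0.03},
  {"tx": -0.055,"ty": 0.009,"tz": 0,"wx": 0,"wy": 0,"wz": 18,"jaw": 0.03},
  {"tx": -0.066,"ty": 0.011,"tz": 0,"wx": 0,"wy": 0,"wz": 27.4,"jaw": 0.03},
  {"tx": -0.066,"ty": 0.011,"tz": 0.03,"wx": 0,"wy": 0,"wz": 27.4,"jaw": 0.03},
  {"tx": -0.066,"ty": 0.011,"tz": 0.06,"wx": 0,"wy": 0,"wz": 27.4,"jaw": 0.03},
  {"tx": -0.066,"ty": 0.011,"tz": 0.068,"wx": 0,"wy": 0,"wz": 27.4,"jaw": 0.03},
  {"tx": -0.066,"ty": 0.011,"tz": 0.076,"wx": 0,"wy": 0,"wz": 27.4,"jaw": 0.03},
  {"tx": -0.066,"ty": 0.011,"tz": 0.082,"wx": 0,"wy": 0,"wz": 27.4,"jaw": 0.03},
  {"tx": -0.066,"ty": 0.011,"tz": 0.085,"wx": 0,"wy": 0,"wz": 27.4,"jaw": 0.03},
  {"tx": -0.066,"ty": 0.011,"tz": 0.087,"wx": 0,"wy": 0,"wz": 27.4,"jaw": 0.03},
  {"tx": -0.066,"ty": 0.011,"tz": 0.087,"wx": 0,"wy": 0,"wz": 27.4,"jaw": 0.03},
])

```text
clock: 5.35
tool_pos: [0.5411, -0.0948, 0.0335]
eef_rot: [0.0, 0.838, 0.545, 0.0]
ft_force: [-0.4, -0.0, -2.1]
gripper_width: 0.0455
gripper_force: 46.9
```

```bash
python3 go.py .5406 -.0975 -24.2 .0305; python3 -c "
from h import *
p,d=grab('top','t1'); s,e=grab('side','s1')
a=cv2.resize(p[170:250,260:370],(440,320),interpolation=cv2.INTER_CUBIC); b=cv2.resize(s[160:240,270:360],(360,320),interpolation=cv2.INTER_CUBIC)
cv2.imwrite('pics/v1.png',np.hstack([a,b])[:,:,::-1])"
```

```text
pos [ 0.5411 -0.0948  0.0335] yaw -23.9 tilt [0.0004 0.    ] t [-0.0027  0.0006  0.003 ] wz 0.3 or -179.7 q6 0.22 q1 -0.19 [-0.43061461 -0.01164085 -2.06512044] 0.045531968382446567 5.35
```

View pics/v1.png

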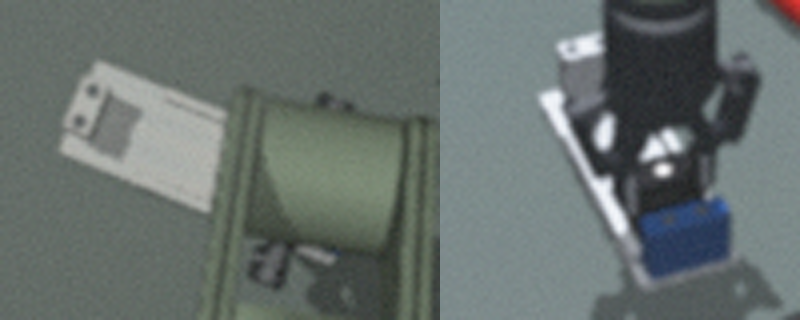

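The side crop shows the one-bore block between the rails just short of the blue stop, with its bore at about (660,170). The top view is hidden by the arm. I'll lower it and release.

>>> send_rows([
  {"tx": 0,"ty": 0,"tz": 0.0015,"wx": 0,"wy": 0,"wz": 0,"jaw": 0.03},
  {"tx": 0,"ty": 0,"tz": 0.003,"wx": 0,"wy": 0,"wz": 0,"jaw": 0.03},
  {"tx": 0,"ty": 0,"tz": 0.003,"wx": 0,"wy": 0,"wz": 0,"jaw": 0.03},
  {"tx": 0,"ty": 0,"tz": 0.003,"wx": 0,"wy": 0,"wz": 0,"jaw": 0.07},
  {"tx": 0,"ty": 0,"tz": 0.003,"wx": 0,"wy": 0,"wz": 0,"jaw": 0.07},
  {"tx": 0,"ty": 0,"tz": 0.003,"wx": 0,"wy": 0,"wz": 0,"jaw": 0.07},
  {"tx": 0,"ty": 0,"tz": 0.003,"wx": 0,"wy": 0,"wz": 0,"jaw": 0.07},
  {"tx": 0,"ty": 0,"tz": -0.04,"wx": 0,"wy": 0,"wz": 0,"jaw": 0.07},
  {"tx": 0,"ty": 0,"tz": -0.09,"wx": 0,"wy": 0,"wz": 0,"jaw": 0.08},
  {"tx": 0,"ty": 0,"tz": -0.1,"wx": 0,"wy": 0,"wz": 0,"jaw": 0.08},
])

```text
clock: 6.7
tool_pos: [0.5431, -0.0951, 0.1368]
eef_rot: [0.002, 0.838, 0.545, 0.003]
ft_force: [0.0, 0.1, 0.2]
gripper_width: 0.08
gripper_force: 0.0
```

```bash
python3 go.py .497 -.265 77.7 .12
```

```text
pos [ 0.5431 -0.0951  0.1368] yaw -23.9 tilt [ 0.007  -0.0013] t [-0.174   0.0266  0.0167] wz 78.4 or -101.6 q6 0.22 q1 -0.19 [0.01984424 0.05437687 0.15143576] 0.08003781578548122 6.7
```

>>> send_rows([
  {"tx": -0.02,"ty": 0.003,"tz": 0,"wx": 0,"wy": 0,"wz": 10,"jaw": 0.08},
  {"tx": -0.045,"ty": 0.007,"tz": 0,"wx": 0,"wy": 0,"wz": 20,"jaw": 0.08},
  {"tx": -0.07,"ty": 0.01,"tz": 0,"wx": 0,"wy": 0,"wz": 30,"jaw": 0.08},
  {"tx": -0.095,"ty": 0.014,"tz": 0,"wx": 0,"wy": 0,"wz": 40,"jaw": 0.08},
  {"tx": -0.12,"ty": 0.018,"tz": 0.005,"wx": 0,"wy": 0,"wz": 50,"jaw": 0.08},
  {"tx": -0.145,"ty": 0.022,"tz": 0.01,"wx": 0,"wy": 0,"wz": 60,"jaw": 0.08},
  {"tx": -0.165,"ty": 0.025,"tz": 0.015,"wx": 0,"wy": 0,"wz": 70,"jaw": 0.08},
  {"tx": -0.174,"ty": 0.027,"tz": 0.015,"wx": 0,"wy": 0,"wz": 78.4,"jaw": 0.08},
  {"tx": -0.174,"ty": 0.027,"tz": 0.015,"wx": 0,"wy": 0,"wz": 78.4,"jaw": 0.08},
  {"tx": -0.174,"ty": 0.027,"tz": 0.015,"wx": 0,"wy": 0,"wz": 78.4,"jaw": 0.08},
])

```text
clock: 7.95
tool_pos: [0.495, -0.2642, 0.1178]
eef_rot: [-0.0, 0.994, -0.106, -0.0]
ft_force: [-0.7, 0.4, 0.2]
gripper_width: 0.0802
gripper_force: 0.0
```

```bash
python3 go.py .497 -.265 77.7 .0215
```

```text
pos [ 0.495  -0.2642  0.1178] yaw -102.18 tilt [-0.0008  0.0008] t [0.0022 0.0004 0.0963] wz 0.12 or -179.88 q6 1.27 q1 -0.51 [-0.69805632  0.36132927  0.16529335] 0.08020100123383855 7.95
```

>>> send_rows([
  {"tx": 0.002,"ty": 0,"tz": 0.045,"wx": 0,"wy": 0,"wz": 0,"jaw": 0.08},
  {"tx": 0.002,"ty": 0,"tz": 0.08,"wx": 0,"wy": 0,"wz": 0,"jaw": 0.08},
  {"tx": 0.002,"ty": 0,"tz": 0.095,"wx": 0,"wy": 0,"wz": 0,"jaw": 0.08},
  {"tx": 0.002,"ty": 0,"tz": 0.096,"wx": 0,"wy": 0,"wz": 0,"jaw": 0.08},
  {"tx": 0.002,"ty": 0,"tz": 0.096,"wx": 0,"wy": 0,"wz": 0,"jaw": 0.03},
  {"tx": 0.002,"ty": 0,"tz": 0.096,"wx": 0,"wy": 0,"wz": 0,"jaw": 0.03},
  {"tx": 0.002,"ty": 0,"tz": 0.096,"wx": 0,"wy": 0,"wz": 0,"jaw": 0.03},
  {"tx": 0.002,"ty": 0,"tz": 0.096,"wx": 0,"wy": 0,"wz": 0,"jaw": 0.03},
  {"tx": 0.002,"ty": 0,"tz": 0.096,"wx": 0,"wy": 0,"wz": 0,"jaw": 0.03},
  {"tx": 0.002,"ty": 0,"tz": 0.096,"wx": 0,"wy": 0,"wz": 0,"jaw": 0.03},
])

```text
clock: 9.2
tool_pos: [0.4981, -0.2656, 0.0238]
eef_rot: [0.0, 0.994, -0.107, 0.001]
ft_force: [-0.1, 1.5, 6.1]
gripper_width: 0.0453
gripper_force: 47.8
```

```bash
python3 go.py .5615 -.0509 -24.2 .12
python3 - <<'E'
from h import *
for cam in('top','side'):
    p,d=grab(cam,cam+'2'); P=cloud(cam,d);Z=P[...,2]
    c=np.array([.5664,-.040]);ux=np.array([.4099,.9121]);uy=np.array([-.9121,.4099])
    fx=(P[...,:2]-c)@ux;fy=(P[...,:2]-c)@uy; hsv=cv2.cvtColor(p,cv2.COLOR_RGB2HSV)
    m=(fx>-.11)&(fx<.06)&(abs(fy)<.03)&(Z>.048)&(Z<.07)&(hsv[...,1]<110)
    print(cam,m.sum())
    if m.sum()>10: print(fx[m].mean(),fy[m].mean(),np.percentile(fx[m],[2,98]),np.percentile(fy[m],[2,98]),Z[m].mean(),np.median(Z[m&(Z>.056)]))
E
```

```text
pos [ 0.4981 -0.2656  0.0238] yaw -102.3 tilt [ 0.0027 -0.0012] t [ 0.0164 -0.2232 -0.0963] wz -78.1 or 101.9 q6 1.27 q1 -0.51 [-0.12312108  1.52619021  6.10526957] 0.04530284017778255 9.2
top 284
-0.06624445475553026 0.002352432082421058 [-0.10711629 -0.03982209] [-0.02244     0.02454104] 0.055566139125092937 0.059517362673996876
side 204
-0.0682168149852983 0.0015445511675069767 [-0.09910934 -0.03971137] [-0.02197492  0.02357229] 0.05677322076095869 0.05964957745218891
```

>>> send_rows([
  {"tx": 0,"ty": 0,"tz": -0.04,"wx": 0,"wy": 0,"wz": 0,"jaw": 0.03},
  {"tx": 0,"ty": 0,"tz": -0.09,"wx": 0,"wy": 0,"wz": 0,"jaw": 0.03},
  {"tx": 0.002,"ty": -0.02,"tz": -0.1,"wx": 0,"wy": 0,"wz": -8,"jaw": 0.03},
  {"tx": 0.004,"ty": -0.045,"tz": -0.1,"wx": 0,"wy": 0,"wz": -18,"jaw": 0.03},
  {"tx": 0.006,"ty": -0.075,"tz": -0.1,"wx": 0,"wy": 0,"wz": -28,"jaw": 0.03},
  {"tx": 0.008,"ty": -0.105,"tz": -0.1,"wx": 0,"wy": 0,"wz": -38,"jaw": 0.03},
  {"tx": 0.01,"ty": -0.135,"tz": -0.1,"wx": 0,"wy": 0,"wz": -48,"jaw": 0.03},
  {"tx": 0.012,"ty": -0.165,"tz": -0.1,"wx": 0,"wy": 0,"wz": -58,"jaw": 0.03},
  {"tx": 0.014,"ty": -0.195,"tz": -0.1,"wx": 0,"wy": 0,"wz": -68,"jaw": 0.03},
  {"tx": 0.0165,"ty": -0.223,"tz": -0.1,"wx": 0,"wy": 0,"wz": -78.1,"jaw": 0.03},
  {"tx": 0.0165,"ty": -0.223,"tz": -0.1,"wx": 0,"wy": 0,"wz": -78.1,"jaw": 0.03},
  {"tx": 0.0165,"ty": -0.223,"tz": -0.1,"wx": 0,"wy": 0,"wz": -78.1,"jaw": 0.03},
])

```text
clock: 10.8
tool_pos: [0.5603, -0.0512, 0.1221]
eef_rot: [-0.0, 0.84, 0.543, -0.0]
ft_force: [-0.3, -0.4, -2.5]
gripper_width: 0.0452
gripper_force: 47.1
```

```bash
python3 go.py .5615 -.0509 -24.2 .035
```

```text
pos [ 0.5603 -0.0512  0.1221] yaw -24.26 tilt [-0.0007 -0.0003] t [0.0008 0.001  0.0871] wz -0.06 or 179.94 q6 0.31 q1 -0.11 [-0.32273737 -0.44384544 -2.53511552] 0.04518859622388417 10.8
```

>>> send_rows([
  {"tx": 0.001,"ty": 0.001,"tz": 0.03,"wx": 0,"wy": 0,"wz": 0,"jaw": 0.03},
  {"tx": 0.001,"ty": 0.001,"tz": 0.06,"wx": 0,"wy": 0,"wz": 0,"jaw": 0.03},
  {"tx": 0.001,"ty": 0.001,"tz": 0.07,"wx": 0,"wy": 0,"wz": 0,"jaw": 0.03},
  {"tx": 0.001,"ty": 0.001,"tz": 0.077,"wx": 0,"wy": 0,"wz": 0,"jaw": 0.03},
  {"tx": 0.001,"ty": 0.001,"tz": 0.083,"wx": 0,"wy": 0,"wz": 0,"jaw": 0.03},
  {"tx": 0.001,"ty": 0.001,"tz": 0.086,"wx": 0,"wy": 0,"wz": 0,"jaw": 0.03},
  {"tx": 0.001,"ty": 0.001,"tz": 0.086,"wx": 0,"wy": 0,"wz": 0,"jaw": 0.03},
])

```text
clock: 11.68
tool_pos: [0.5623, -0.0503, 0.0365]
eef_rot: [0.0, 0.84, 0.543, 0.0]
ft_force: [-0.7, 0.2, -2.2]
gripper_width: 0.0452
gripper_force: 47.0
```

>>> send_rows([
  {"tx": 0,"ty": 0,"tz": 0.0015,"wx": 0,"wy": 0,"wz": 0,"jaw": 0.03},
  {"tx": 0,"ty": 0,"tz": 0.003,"wx": 0,"wy": 0,"wz": 0,"jaw": 0.03},
  {"tx": 0,"ty": 0,"tz": 0.0045,"wx": 0,"wy": 0,"wz": 0,"jaw": 0.03},
  {"tx": 0,"ty": 0,"tz": 0.0045,"wx": 0,"wy": 0,"wz": 0,"jaw": 0.03},
  {"tx": 0,"ty": 0,"tz": 0.0045,"wx": 0,"wy": 0,"wz": 0,"jaw": 0.07},
  {"tx": 0,"ty": 0,"tz": 0.0045,"wx": 0,"wy": 0,"wz": 0,"jaw": 0.07},
  {"tx": 0,"ty": 0,"tz": 0.0045,"wx": 0,"wy": 0,"wz": 0,"jaw": 0.07},
  {"tx": 0,"ty": 0,"tz": 0.0045,"wx": 0,"wy": 0,"wz": 0,"jaw": 0.07},
  {"tx": 0,"ty": 0,"tz": -0.04,"wx": 0,"wy": 0,"wz": 0,"jaw": 0.07},
  {"tx": 0,"ty": 0,"tz": -0.085,"wx": 0,"wy": 0,"wz": 0,"jaw": 0.08},
  {"tx": 0,"ty": 0,"tz": -0.085,"wx": 0,"wy": 0,"wz": 0,"jaw": 0.08},
])

```text
clock: 13.05
tool_pos: [0.5647, -0.0506, 0.1251]
eef_rot: [0.003, 0.84, 0.543, 0.003]
ft_force: [0.9, 0.2, -0.7]
gripper_width: 0.0796
gripper_force: 0.0
```

```bash
python3 go.py .5975 .3605 92.5 .12
```

```text
pos [ 0.5647 -0.0506  0.1251] yaw -24.2 tilt [ 0.0085 -0.0008] t [ 0.3884 -0.1386  0.005 ] wz 63.3 or -116.7 q6 0.31 q1 -0.11 [ 0.87965717  0.2305006  -0.709714  ] 0.07958822516945055 13.05
```

>>> send_rows([
  {"tx": 0.03,"ty": -0.011,"tz": 0,"wx": 0,"wy": 0,"wz": 6,"jaw": 0.08},
  {"tx": 0.08,"ty": -0.029,"tz": 0,"wx": 0,"wy": 0,"wz": 14,"jaw": 0.08},
  {"tx": 0.135,"ty": -0.048,"tz": 0,"wx": 0,"wy": 0,"wz": 22,"jaw": 0.08},
  {"tx": 0.19,"ty": -0.068,"tz": 0,"wx": 0,"wy": 0,"wz": 31,"jaw": 0.08},
  {"tx": 0.245,"ty": -0.087,"tz": 0,"wx": 0,"wy": 0,"wz": 40,"jaw": 0.08},
  {"tx": 0.3,"ty": -0.107,"tz": 0,"wx": 0,"wy": 0,"wz": 49,"jaw": 0.08},
  {"tx": 0.35,"ty": -0.125,"tz": 0,"wx": 0,"wy": 0,"wz": 57,"jaw": 0.08},
  {"tx": 0.389,"ty": -0.138,"tz": 0,"wx": 0,"wy": 0,"wz": 63.3,"jaw": 0.08},
  {"tx": 0.389,"ty": -0.138,"tz": 0,"wx": 0,"wy": 0,"wz": 63.3,"jaw": 0.08},
  {"tx": 0.389,"ty": -0.138,"tz": 0,"wx": 0,"wy": 0,"wz": 63.3,"jaw": 0.08},
])

```text
clock: 14.3
tool_pos: [0.595, 0.3603, 0.1201]
eef_rot: [0.001, 1.0, 0.022, -0.001]
ft_force: [-0.3, 0.1, 0.8]
gripper_width: 0.0799
gripper_force: 0.0
```

```bash
python3 go.py .5975 .3605 92.5 .0215
```

```text
pos [0.595  0.3603 0.1201] yaw -87.45 tilt [-0.002  -0.0016] t [ 0.0027 -0.0003  0.0986] wz 0.05 or -179.95 q6 2.05 q1 0.53 [-0.26492843  0.12005911  0.80398672] 0.07985561740991459 14.3
```

>>> send_rows([
  {"tx": 0.0025,"ty": 0,"tz": 0.045,"wx": 0,"wy": 0,"wz": 0,"jaw": 0.08},
  {"tx": 0.0025,"ty": 0,"tz": 0.08,"wx": 0,"wy": 0,"wz": 0,"jaw": 0.08},
  {"tx": 0.0025,"ty": 0,"tz": 0.095,"wx": 0,"wy": 0,"wz": 0,"jaw": 0.08},
  {"tx": 0.0025,"ty": 0,"tz": 0.098,"wx": 0,"wy": 0,"wz": 0,"jaw": 0.08},
  {"tx": 0.0025,"ty": 0,"tz": 0.098,"wx": 0,"wy": 0,"wz": 0,"jaw": 0.03},
  {"tx": 0.0025,"ty": 0,"tz": 0.098,"wx": 0,"wy": 0,"wz": 0,"jaw": 0.03},
  {"tx": 0.0025,"ty": 0,"tz": 0.098,"wx": 0,"wy": 0,"wz": 0,"jaw": 0.03},
  {"tx": 0.0025,"ty": 0,"tz": 0.098,"wx": 0,"wy": 0,"wz": 0,"jaw": 0.03},
  {"tx": 0.0025,"ty": 0,"tz": 0.098,"wx": 0,"wy": 0,"wz": 0,"jaw": 0.03},
  {"tx": 0.0025,"ty": 0,"tz": 0.098,"wx": 0,"wy": 0,"wz": 0,"jaw": 0.03},
])

```text
clock: 15.55
tool_pos: [0.5993, 0.3619, 0.0253]
eef_rot: [-0.001, 1.0, 0.022, 0.002]
ft_force: [0.7, -0.1, 4.9]
gripper_width: 0.0455
gripper_force: 48.9
```

```bash
python3 - <<'E'
from h import *
for cam in('top','side'):
    p,d=grab(cam,cam+'3'); P=cloud(cam,d);Z=P[...,2]
    c=np.array([.5664,-.040]);ux=np.array([.4099,.9121]);uy=np.array([-.9121,.4099])
    fx=(P[...,:2]-c)@ux;fy=(P[...,:2]-c)@uy; hsv=cv2.cvtColor(p,cv2.COLOR_RGB2HSV)
    for a,b in((-.088,-.042),(-.034,.02)):
        m=(fx>a)&(fx<b)&(abs(fy)<.03)&(Z>.055)&(Z<.07)
        if m.sum()>10: print(cam,m.sum(),'rib',fx[m].mean(),fy[m].mean(),np.percentile(fx[m],[2,98]),np.median(Z[m]))
    m=(fx>-.1)&(fx<.05)&(abs(fy)<.02)&(Z>.04)&(Z<.07); print(' max fx',np.percentile(fx[m],[98,99.5]))
    if cam=='top': a=cv2.resize(p[170:250,260:370],(440,320),interpolation=cv2.INTER_CUBIC)
    else: b=cv2.resize(p[160:240,270:360],(360,320),interpolation=cv2.INTER_CUBIC)
cv2.imwrite('pics/v2.png',np.hstack([a,b])[:,:,::-1])
E
python3 go.py .5828 -.0035 -24.2 .12
```

```text
top 139 rib -0.06306188375648877 0.0016344337518422178 [-0.08505077 -0.04734969] 0.05900008201799278
top 143 rib -0.01216270802536728 0.0011877867879032755 [-0.02452327  0.00468713] 0.059403148911352455
 max fx [0.00901904 0.01055584]
side 120 rib -0.06484089097205124 0.0019262435827849408 [-0.08461405 -0.05196608] 0.05957977354138522
side 112 rib -0.01520806150943818 0.0009000247466920138 [-0.03069171 -0.00195271] 0.05947100403539063
 max fx [0.00891974 0.01148341]
pos [0.5993 0.3619 0.0253] yaw -87.49 tilt [0.0033 0.0019] t [-0.0322  0.3642 -0.0955] wz -63.29 or 116.71 q6 2.05 q1 0.53 [-0.06175314 -0.3413815   6.78193611] 0.04506819046471978 15.65Traceback (most recent call last):
  File "<stdin>", line 12, in <module>
    return _nx.concatenate(arrs, 0, dtype=dtype, casting=casting)
           ~~~~~~~~~~~~~~~^^^^^^^^^^^^^^^^^^^^^^^^^^^^^^^^^^^^^^^
ValueError: all the input arrays must have same number of dimensions, but the array at index 0 has 1 dimension(s) and the array at index 1 has 3 dimension(s)
```

Blocks one and two stand in the channel at about x = -63 and -13 mm with rib tops at 0.059 m, so both are seated. Next is block three.

>>> send_rows([
  {"tx": 0,"ty": 0,"tz": -0.04,"wx": 0,"wy": 0,"wz": 0,"jaw": 0.03},
  {"tx": 0,"ty": 0,"tz": -0.09,"wx": 0,"wy": 0,"wz": 0,"jaw": 0.03},
  {"tx": -0.002,"ty": 0.02,"tz": -0.1,"wx": 0,"wy": 0,"wz": -6,"jaw": 0.03},
  {"tx": -0.006,"ty": 0.07,"tz": -0.1,"wx": 0,"wy": 0,"wz": -14,"jaw": 0.03},
  {"tx": -0.01,"ty": 0.12,"tz": -0.1,"wx": 0,"wy": 0,"wz": -22,"jaw": 0.03},
  {"tx": -0.015,"ty": 0.17,"tz": -0.1,"wx": 0,"wy": 0,"wz": -31,"jaw": 0.03},
  {"tx": -0.02,"ty": 0.22,"tz": -0.1,"wx": 0,"wy": 0,"wz": -40,"jaw": 0.03},
  {"tx": -0.025,"ty": 0.27,"tz": -0.1,"wx": 0,"wy": 0,"wz": -49,"jaw": 0.03},
  {"tx": -0.029,"ty": 0.32,"tz": -0.1,"wx": 0,"wy": 0,"wz": -57,"jaw": 0.03},
  {"tx": -0.032,"ty": 0.364,"tz": -0.1,"wx": 0,"wy": 0,"wz": -63.3,"jaw": 0.03},
  {"tx": -0.032,"ty": 0.364,"tz": -0.1,"wx": 0,"wy": 0,"wz": -63.3,"jaw": 0.03},
  {"tx": -0.032,"ty": 0.364,"tz": -0.1,"wx": 0,"wy": 0,"wz": -63.3,"jaw": 0.03},
])

```text
clock: 17.15
tool_pos: [0.5817, -0.0037, 0.123]
eef_rot: [-0.0, 0.84, 0.543, -0.0]
ft_force: [-0.6, -0.3, -3.2]
gripper_width: 0.0451
gripper_force: 48.0
```

```bash
python3 go.py .5828 -.0035 -24.2 .037
```

```text
pos [ 0.5817 -0.0037  0.123 ] yaw -24.27 tilt [-0.0009  0.0006] t [0.0006 0.001  0.086 ] wz -0.07 or 179.93 q6 0.4 q1 -0.03 [-0.61072963 -0.27117168 -3.1631733 ] 0.04505300277345199 17.15
```

>>> send_rows([
  {"tx": 0.0005,"ty": 0.001,"tz": 0.03,"wx": 0,"wy": 0,"wz": 0,"jaw": 0.03},
  {"tx": 0.0005,"ty": 0.001,"tz": 0.06,"wx": 0,"wy": 0,"wz": 0,"jaw": 0.03},
  {"tx": 0.0005,"ty": 0.001,"tz": 0.07,"wx": 0,"wy": 0,"wz": 0,"jaw": 0.03},
  {"tx": 0.0005,"ty": 0.001,"tz": 0.077,"wx": 0,"wy": 0,"wz": 0,"jaw": 0.03},
  {"tx": 0.0005,"ty": 0.001,"tz": 0.082,"wx": 0,"wy": 0,"wz": 0,"jaw": 0.03},
  {"tx": 0.0005,"ty": 0.001,"tz": 0.086,"wx": 0,"wy": 0,"wz": 0,"jaw": 0.03},
  {"tx": 0.0005,"ty": 0.001,"tz": 0.088,"wx": 0,"wy": 0,"wz": 0,"jaw": 0.03},
  {"tx": 0.0005,"ty": 0.001,"tz": 0.089,"wx": 0,"wy": 0,"wz": 0,"jaw": 0.03},
  {"tx": 0.0005,"ty": 0.001,"tz": 0.089,"wx": 0,"wy": 0,"wz": 0,"jaw": 0.03},
])

```text
clock: 18.27
tool_pos: [0.5833, -0.0039, 0.0344]
eef_rot: [0.0, 0.84, 0.543, 0.0]
ft_force: [-0.4, 0.1, -1.7]
gripper_width: 0.0451
gripper_force: 47.9
```

>>> send_rows([
  {"tx": 0,"ty": 0,"tz": 0.0005,"wx": 0,"wy": 0,"wz": 0,"jaw": 0.03},
  {"tx": -0.002,"ty": 0,"tz": 0.0005,"wx": 0,"wy": 0,"wz": 0,"jaw": 0.03},
  {"tx": -0.004,"ty": 0,"tz": 0.0005,"wx": 0,"wy": 0,"wz": 0,"jaw": 0.03},
  {"tx": -0.006,"ty": 0,"tz": 0.0005,"wx": 0,"wy": 0,"wz": 0,"jaw": 0.03},
  {"tx": -0.006,"ty": 0,"tz": 0.0005,"wx": 0,"wy": 0,"wz": 0,"jaw": 0.03},
])

```text
clock: 18.9
tool_pos: [0.5807, -0.0094, 0.0338]
eef_rot: [-0.0, 0.84, 0.543, 0.0]
ft_force: [0.9, 0.2, -2.5]
gripper_width: 0.0454
gripper_force: 48.0
```

>>> send_rows([
  {"tx": -0.001,"ty": 0,"tz": 0.0005,"wx": 0,"wy": 0,"wz": 0,"jaw": 0.03},
  {"tx": -0.002,"ty": 0,"tz": 0.001,"wx": 0,"wy": 0,"wz": 0,"jaw": 0.03},
  {"tx": -0.002,"ty": 0,"tz": 0.001,"wx": 0,"wy": 0,"wz": 0,"jaw": 0.03},
  {"tx": -0.002,"ty": 0,"tz": 0.001,"wx": 0,"wy": 0,"wz": 0,"jaw": 0.07},
  {"tx": -0.002,"ty": 0,"tz": 0.001,"wx": 0,"wy": 0,"wz": 0,"jaw": 0.07},
  {"tx": -0.002,"ty": 0,"tz": 0.001,"wx": 0,"wy": 0,"wz": 0,"jaw": 0.07},
  {"tx": -0.002,"ty": 0,"tz": 0.001,"wx": 0,"wy": 0,"wz": 0,"jaw": 0.07},
  {"tx": -0.002,"ty": 0,"tz": -0.04,"wx": 0,"wy": 0,"wz": 0,"jaw": 0.07},
  {"tx": -0.002,"ty": 0,"tz": -0.09,"wx": 0,"wy": 0,"wz": 0,"jaw": 0.08},
  {"tx": -0.002,"ty": 0,"tz": -0.1,"wx": 0,"wy": 0,"wz": 0,"jaw": 0.08},
  {"tx": -0.002,"ty": 0,"tz": -0.1,"wx": 0,"wy": 0,"wz": 0,"jaw": 0.08},
])

```text
clock: 20.27
tool_pos: [0.5799, -0.0112, 0.1341]
eef_rot: [0.0, 0.84, 0.543, 0.0]
ft_force: [0.2, -0.1, -1.3]
gripper_width: 0.0801
gripper_force: 0.0
```

```bash
python3 go.py .5785 -.3567 77.2 .14
```

```text
pos [ 0.5799 -0.0112  0.1341] yaw -24.2 tilt [ 0.0009 -0.0001] t [-0.3157  0.1403 -0.0059] wz 78.6 or -101.4 q6 0.38 q1 -0.04 [ 0.17916975 -0.11007612 -1.26861746] 0.08005424129011043 20.275
```

>>> send_rows([
  {"tx": -0.03,"ty": 0.013,"tz": 0,"wx": 0,"wy": 0,"wz": 8,"jaw": 0.08},
  {"tx": -0.07,"ty": 0.031,"tz": 0,"wx": 0,"wy": 0,"wz": 18,"jaw": 0.08},
  {"tx": -0.11,"ty": 0.049,"tz": 0,"wx": 0,"wy": 0,"wz": 28,"jaw": 0.08},
  {"tx": -0.15,"ty": 0.067,"tz": 0,"wx": 0,"wy": 0,"wz": 38,"jaw": 0.08},
  {"tx": -0.19,"ty": 0.084,"tz": 0,"wx": 0,"wy": 0,"wz": 48,"jaw": 0.08},
  {"tx": -0.23,"ty": 0.102,"tz": 0,"wx": 0,"wy": 0,"wz": 58,"jaw": 0.08},
  {"tx": -0.275,"ty": 0.122,"tz": 0,"wx": 0,"wy": 0,"wz": 68,"jaw": 0.08},
  {"tx": -0.316,"ty": 0.14,"tz": 0,"wx": 0,"wy": 0,"wz": 78.6,"jaw": 0.08},
  {"tx": -0.316,"ty": 0.14,"tz": 0,"wx": 0,"wy": 0,"wz": 78.6,"jaw": 0.08},
  {"tx": -0.316,"ty": 0.14,"tz": 0,"wx": 0,"wy": 0,"wz": 78.6,"jaw": 0.08},
])

```text
clock: 21.52
tool_pos: [0.5772, -0.3558, 0.1317]
eef_rot: [-0.001, 0.994, -0.111, -0.002]
ft_force: [0.2, -0.2, -0.2]
gripper_width: 0.0798
gripper_force: 0.0
```

```bash
python3 go.py .5785 -.3567 77.2 .035
python3 - <<'E'
from h import *
I=[]
for cam in('top','side'):
    p,d=grab(cam,cam+'4'); P=cloud(cam,d);Z=P[...,2]
    c=np.array([.5664,-.040]);ux=np.array([.4099,.9121]);uy=np.array([-.9121,.4099])
    fx=(P[...,:2]-c)@ux;fy=(P[...,:2]-c)@uy
    for t in(-.065,-.017,.033):
        m=(abs(fx-t)<.0235)&(abs(fy)<.03)&(Z>.055)&(Z<.07)
        print(cam,m.sum(),'rib',fx[m].mean().round(4),fy[m].mean().round(4),np.percentile(fx[m],[3,97]).round(4),np.median(Z[m]).round(4))
    m=(fx>-.1)&(fx<.08)&(abs(fy)<.02)&(Z>.04)&(Z<.07); print(' max fx',np.percentile(fx[m],[98,99.5]))
    I.append(cv2.resize(p[170:250,260:370] if cam=='top' else p[160:240,270:360],(400,320),interpolation=cv2.INTER_CUBIC))
cv2.imwrite('pics/v2.png',np.hstack(I)[:,:,::-1])
E
```

```text
pos [ 0.5772 -0.3558  0.1317] yaw -102.76 tilt [-0.0031  0.0027] t [0.0019 0.0007 0.0967] wz 0.04 or -179.96 q6 1.22 q1 -0.57 [ 0.2044133  -0.18123216 -0.22706339] 0.07983028292617045 21.525
top 147 rib -0.0648 0.0021 [-0.0804 -0.0525] 0.0594
top 138 rib -0.0175 0.0015 [-0.0363 -0.0045] 0.0591
top 144 rib 0.0323 0.001 [0.0196 0.0494] 0.0594
 max fx [0.05244607 0.05485127]
side 123 rib -0.0672 0.0019 [-0.0808 -0.0533] 0.0595
side 113 rib -0.0183 -0.0 [-0.03   -0.0034] 0.0592
side 104 rib 0.0296 -0.0011 [0.0171 0.0446] 0.06
 max fx [0.04352458 0.0548002 ]
```

View pics/v2.png

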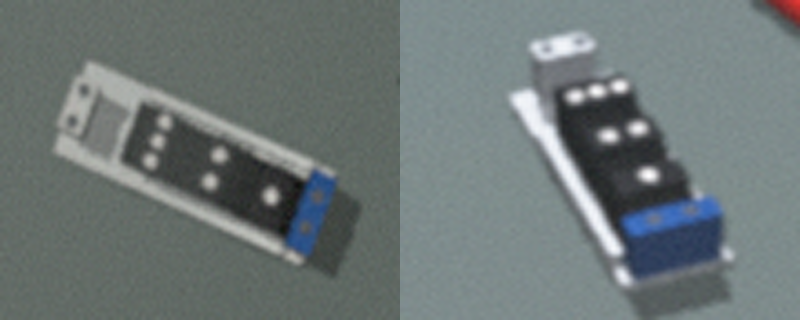

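The crop shows the row in order from the blue stop on the right: one bore at (271,196), two at (215,168), three at (158,142). The blocks are straight and nearly tight, with the gap at the bare end. I'll grip the wedge.

>>> send_rows([
  {"tx": 0.002,"ty": 0.001,"tz": 0.045,"wx": 0,"wy": 0,"wz": 0,"jaw": 0.08},
  {"tx": 0.002,"ty": 0.001,"tz": 0.08,"wx": 0,"wy": 0,"wz": 0,"jaw": 0.08},
  {"tx": 0.002,"ty": 0.001,"tz": 0.094,"wx": 0,"wy": 0,"wz": 0,"jaw": 0.08},
  {"tx": 0.002,"ty": 0.001,"tz": 0.096,"wx": 0,"wy": 0,"wz": 0,"jaw": 0.08},
  {"tx": 0.002,"ty": 0.001,"tz": 0.096,"wx": 0,"wy": 0,"wz": 0,"jaw": 0.03},
  {"tx": 0.002,"ty": 0.001,"tz": 0.096,"wx": 0,"wy": 0,"wz": 0,"jaw": 0.03},
  {"tx": 0.002,"ty": 0.001,"tz": 0.096,"wx": 0,"wy": 0,"wz": 0,"jaw": 0.03},
  {"tx": 0.002,"ty": 0.001,"tz": 0.096,"wx": 0,"wy": 0,"wz": 0,"jaw": 0.03},
  {"tx": 0.002,"ty": 0.001,"tz": 0.096,"wx": 0,"wy": 0,"wz": 0,"jaw": 0.03},
  {"tx": 0.002,"ty": 0.001,"tz": 0.096,"wx": 0,"wy": 0,"wz": 0,"jaw": 0.03},
], force=60)

```text
clock: 22.88
tool_pos: [0.581, -0.3588, 0.0398]
eef_rot: [0.001, 0.994, -0.112, 0.002]
ft_force: [1.3, 1.4, 6.1]
gripper_width: 0.049
gripper_force: 64.5
```

```bash
python3 go.py .5959 .0257 -24.2 .16
```

```text
pos [ 0.581  -0.3588  0.0398] yaw -102.81 tilt [ 0.0033 -0.0017] t [-0.0702 -0.3781 -0.1208] wz -78.61 or 101.39 q6 1.22 q1 -0.57 [1.2588854  1.44968031 6.10014097] 0.04902790626450214 22.875
```

>>> send_rows([
  {"tx": 0,"ty": 0,"tz": -0.04,"wx": 0,"wy": 0,"wz": 0,"jaw": 0.03},
  {"tx": 0,"ty": 0,"tz": -0.09,"wx": 0,"wy": 0,"wz": 0,"jaw": 0.03},
  {"tx": -0.005,"ty": -0.028,"tz": -0.105,"wx": 0,"wy": 0,"wz": -8,"jaw": 0.03},
  {"tx": -0.015,"ty": -0.08,"tz": -0.105,"wx": 0,"wy": 0,"wz": -18,"jaw": 0.03},
  {"tx": -0.024,"ty": -0.13,"tz": -0.105,"wx": 0,"wy": 0,"wz": -28,"jaw": 0.03},
  {"tx": -0.033,"ty": -0.18,"tz": -0.105,"wx": 0,"wy": 0,"wz": -38,"jaw": 0.03},
  {"tx": -0.043,"ty": -0.23,"tz": -0.105,"wx": 0,"wy": 0,"wz": -48,"jaw": 0.03},
  {"tx": -0.052,"ty": -0.28,"tz": -0.105,"wx": 0,"wy": 0,"wz": -58,"jaw": 0.03},
  {"tx": -0.061,"ty": -0.33,"tz": -0.105,"wx": 0,"wy": 0,"wz": -68,"jaw": 0.03},
  {"tx": -0.07,"ty": -0.378,"tz": -0.105,"wx": 0,"wy": 0,"wz": -78.6,"jaw": 0.03},
  {"tx": -0.07,"ty": -0.378,"tz": -0.105,"wx": 0,"wy": 0,"wz": -78.6,"jaw": 0.03},
  {"tx": -0.07,"ty": -0.378,"tz": -0.105,"wx": 0,"wy": 0,"wz": -78.6,"jaw": 0.03},
])

```text
clock: 24.38
tool_pos: [0.595, 0.0256, 0.1425]
eef_rot: [0.0, 0.84, 0.543, -0.0]
ft_force: [-0.4, -0.8, -2.7]
gripper_width: 0.0487
gripper_force: 63.7
```

```bash
python3 go.py .5959 .0257 -24.2 .064
python3 - <<'E'
from h import *
c=np.array([.5664,-.040]);ux=np.array([.4099,.9121]);uy=np.array([-.9121,.4099])
for cam in('side',):
    p,d=grab(cam,cam+'5'); P=cloud(cam,d);Z=P[...,2]; hsv=cv2.cvtColor(p,cv2.COLOR_RGB2HSV)
    m=(hsv[...,0]>20)&(hsv[...,0]<35)&(hsv[...,1]>120)&(np.hypot(P[...,0]-.596,P[...,1]-.026)<.06)
    q=P[m];print(cam,m.sum(),'z',np.percentile(q[:,2],[1,99]),'fx,fy',((q[:,:2]-c)@ux).mean(),((q[:,:2]-c)@uy).mean())
    low=q[q[:,2]<np.percentile(q[:,2],1)+.01]; f=(low[:,:2]-c)@ux; print('low fx range',np.percentile(f,[3,97]))
    v,u=np.nonzero(m); v0,u0=int(v.mean()),int(u.mean()); cv2.imwrite('pics/v3.png',cv2.resize(p[v0-40:v0+60,u0-50:u0+50],(500,500),interpolation=cv2.INTER_CUBIC)[:,:,::-1])
E
```

```text
pos [0.595  0.0256 0.1425] yaw -24.22 tilt [-0.0007 -0.0006] t [0.0005 0.0008 0.0785] wz -0.02 or 179.98 q6 0.45 q1 0.02 [-0.44247982 -0.76038458 -2.72158175] 0.048746047780482145 24.375
side 306 z [0.10967671 0.18311415] fx,fy 0.06032598785194166 0.0026905469888998013
low fx range [0.05679103 0.06563936]
```

View pics/v3.png

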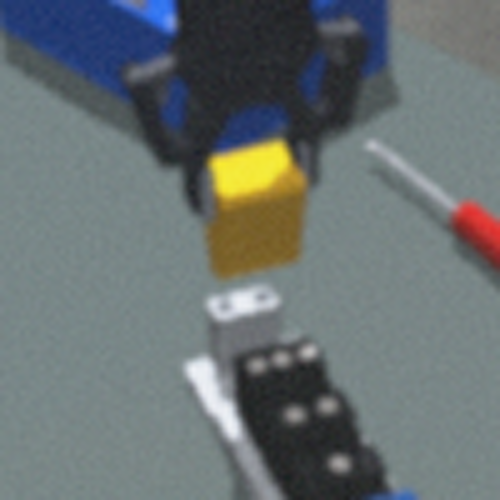

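The wedge hangs upright over the gap, foot at about (255,270) in the crop. I'll lower it.

>>> send_rows([
  {"tx": 0.0005,"ty": 0.001,"tz": 0.03,"wx": 0,"wy": 0,"wz": 0,"jaw": 0.03},
  {"tx": 0.0005,"ty": 0.001,"tz": 0.05,"wx": 0,"wy": 0,"wz": 0,"jaw": 0.03},
  {"tx": 0.0005,"ty": 0.001,"tz": 0.062,"wx": 0,"wy": 0,"wz": 0,"jaw": 0.03},
  {"tx": 0.0005,"ty": 0.001,"tz": 0.07,"wx": 0,"wy": 0,"wz": 0,"jaw": 0.03},
  {"tx": 0.0005,"ty": 0.001,"tz": 0.076,"wx": 0,"wy": 0,"wz": 0,"jaw": 0.03},
  {"tx": 0.0005,"ty": 0.001,"tz": 0.08,"wx": 0,"wy": 0,"wz": 0,"jaw": 0.03},
  {"tx": 0.0005,"ty": 0.001,"tz": 0.083,"wx": 0,"wy": 0,"wz": 0,"jaw": 0.03},
  {"tx": 0.0005,"ty": 0.001,"tz": 0.085,"wx": 0,"wy": 0,"wz": 0,"jaw": 0.03},
  {"tx": 0.0005,"ty": 0.001,"tz": 0.085,"wx": 0,"wy": 0,"wz": 0,"jaw": 0.03},
])

```text
clock: 25.55
tool_pos: [0.5975, 0.0267, 0.0584]
eef_rot: [0.0, 0.84, 0.543, 0.001]
ft_force: [2.9, 4.9, 0.2]
gripper_width: 0.0488
gripper_force: 63.9
```

>>> send_rows([
  {"tx": 0,"ty": 0,"tz": 0.002,"wx": 0,"wy": 0,"wz": 0,"jaw": 0.03},
  {"tx": 0,"ty": 0,"tz": 0.004,"wx": 0,"wy": 0,"wz": 0,"jaw": 0.03},
  {"tx": 0,"ty": 0,"tz": 0.006,"wx": 0,"wy": 0,"wz": 0,"jaw": 0.03},
  {"tx": 0,"ty": 0,"tz": 0.006,"wx": 0,"wy": 0,"wz": 0,"jaw": 0.03},
])

```text
clock: 26.05
tool_pos: [0.5986, 0.0275, 0.0533]
eef_rot: [0.0, 0.84, 0.543, 0.003]
ft_force: [4.4, 8.3, 2.5]
gripper_width: 0.0491
gripper_force: 64.5
```

>>> send_rows([
  {"tx": 0.001,"ty": 0,"tz": 0.001,"wx": 0,"wy": 0,"wz": 0,"jaw": 0.03},
  {"tx": 0.001,"ty": 0,"tz": 0.003,"wx": 0,"wy": 0,"wz": 0,"jaw": 0.03},
  {"tx": 0.001,"ty": 0,"tz": 0.005,"wx": 0,"wy": 0,"wz": 0,"jaw": 0.03},
  {"tx": 0.001,"ty": 0,"tz": 0.005,"wx": 0,"wy": 0,"wz": 0,"jaw": 0.03},
])

```text
clock: 26.55
tool_pos: [0.599, 0.0281, 0.0502]
eef_rot: [0.001, 0.84, 0.543, 0.003]
ft_force: [-0.3, 6.3, 14.9]
gripper_width: 0.049
gripper_force: 65.9
```

```bash
python3 go.py .5959 .0257 -24.2 .052
python3 - <<'E'
from h import *
c=np.array([.5664,-.040]);ux=np.array([.4099,.9121]);uy=np.array([-.9121,.4099])
p,d=grab('side','side6'); P=cloud('side',d);Z=P[...,2]; hsv=cv2.cvtColor(p,cv2.COLOR_RGB2HSV)
m=(hsv[...,0]>20)&(hsv[...,0]<35)&(hsv[...,1]>120)&(np.hypot(P[...,0]-.596,P[...,1]-.026)<.06)
q=P[m];print(m.sum(),'z',np.percentile(q[:,2],[2,50,90,98]))
fx=(P[...,:2]-c)@ux;fy=(P[...,:2]-c)@uy
for t in(-.065,-.017,.033):
    k=(abs(fx-t)<.0235)&(abs(fy)<.03)&(Z>.055)&(Z<.07)&~m
    print('rib',k.sum(),fx[k].mean().round(4),np.median(Z[k]).round(4))
E
```

```text
pos [0.599  0.0281 0.0502] yaw -24.21 tilt [0.006  0.0018] t [-0.0034 -0.0019 -0.0018] wz -0.01 or 179.99 q6 0.45 q1 0.03 [-0.30755972  6.29495537 14.9483224 ] 0.04898855200613972 26.55
217 z [0.03523467 0.07515056 0.07901106 0.08947887]
rib 120 -0.0673 0.06
rib 113 -0.0182 0.0598
rib 123 0.033 0.0596
```

>>> send_rows([
  {"tx": 0,"ty": 0,"tz": 0.001,"wx": 0,"wy": 0,"wz": 0,"jaw": 0.03},
  {"tx": 0,"ty": 0,"tz": 0.002,"wx": 0,"wy": 0,"wz": 0,"jaw": 0.03},
  {"tx": 0,"ty": 0,"tz": 0.002,"wx": 0,"wy": 0,"wz": 0,"jaw": 0.03},
])

```text
clock: 26.98
tool_pos: [0.5991, 0.028, 0.05]
eef_rot: [0.001, 0.84, 0.543, 0.003]
ft_force: [-3.3, 7.2, 24.8]
gripper_width: 0.0489
gripper_force: 67.1
```

Force rose to 25 N with no further travel, so the wedge is jammed home. I'll release and back off.

>>> send_rows([
  {"tx": 0,"ty": 0,"tz": -0.002,"wx": 0,"wy": 0,"wz": 0,"jaw": 0.03},
  {"tx": 0,"ty": 0,"tz": -0.002,"wx": 0,"wy": 0,"wz": 0,"jaw": 0.075},
  {"tx": 0,"ty": 0,"tz": -0.002,"wx": 0,"wy": 0,"wz": 0,"jaw": 0.075},
  {"tx": 0,"ty": 0,"tz": -0.002,"wx": 0,"wy": 0,"wz": 0,"jaw": 0.075},
  {"tx": 0,"ty": 0,"tz": -0.002,"wx": 0,"wy": 0,"wz": 0,"jaw": 0.075},
  {"tx": 0,"ty": 0,"tz": -0.04,"wx": 0,"wy": 0,"wz": 0,"jaw": 0.075},
  {"tx": 0,"ty": 0,"tz": -0.09,"wx": 0,"wy": 0,"wz": 0,"jaw": 0.08},
  {"tx": 0.05,"ty": -0.02,"tz": -0.12,"wx": 0,"wy": 0,"wz": 0,"jaw": 0.08},
  {"tx": 0.1,"ty": -0.04,"tz": -0.12,"wx": 0,"wy": 0,"wz": 0,"jaw": 0.08},
  {"tx": 0.15,"ty": -0.06,"tz": -0.12,"wx": 0,"wy": 0,"wz": 0,"jaw": 0.08},
  {"tx": 0.2,"ty": -0.08,"tz": -0.12,"wx": 0,"wy": 0,"wz": 0,"jaw": 0.08},
  {"tx": 0.2,"ty": -0.08,"tz": -0.12,"wx": 0,"wy": 0,"wz": 0,"jaw": 0.08},
])

```text
clock: 28.48
tool_pos: [0.6055, 0.2456, 0.1642]
eef_rot: [-0.0, 0.838, 0.545, 0.0]
ft_force: [0.8, -0.9, -0.7]
gripper_width: 0.08
gripper_force: 0.0
```

Run:
```python
from h import *
c=np.array([.5664,-.040]);ux=np.array([.4099,.9121]);uy=np.array([-.9121,.4099]);I=[]
for cam in('top','side'):
    p,d=grab(cam,cam+'7'); P=cloud(cam,d);Z=P[...,2]; hsv=cv2.cvtColor(p,cv2.COLOR_RGB2HSV)
    fx=(P[...,:2]-c)@ux;fy=(P[...,:2]-c)@uy
    m=(hsv[...,0]>20)&(hsv[...,0]<35)&(hsv[...,1]>120)&(np.hypot(P[...,0]-.596,P[...,1]-.026)<.06)
    t=m&(Z>.07)&(Z<.095); q=np.c_[fx[t],fy[t],Z[t]]; A=np.linalg.lstsq(np.c_[q[:,:2],np.ones(len(q))],q[:,2],rcond=None)[0]
    r=cv2.minAreaRect(np.float32(q[:,:2]*1000)); print(cam,'wedge top',len(q),np.median(q[:,2]).round(4),q.mean(0).round(4),'slope',A[:2].round(3),np.round(np.r_[r[0],r[1],r[2]],1))
    for x in(-.065,-.017,.033):
        k=(abs(fx-x)<.0235)&(abs(fy)<.03)&(Z>.055)&(Z<.066)&~m
        print('rib',k.sum(),fx[k].mean().round(4),fy[k].mean().round(4),np.median(Z[k]).round(4))
    I.append(cv2.resize(p[170:250,260:370] if cam=='top' else p[160:240,270:360],(400,320),interpolation=cv2.INTER_CUBIC))
cv2.imwrite('pics/v4.png',np.hstack(I)[:,:,::-1])
```

```text
top wedge top 261 0.0763 [0.0723 0.0003 0.0762] slope [0.01  0.006] [72.5  0.2 43.4 48.   0.7]
rib 139 -0.0649 0.0013 0.0595
rib 139 -0.0165 0.0008 0.0592
rib 144 0.0313 0.0003 0.0593
side wedge top 192 0.0761 [ 0.0684 -0.0009  0.076 ] slope [ 0.041 -0.002] [69.2 -1.7 50.4 47.2 88.1]
rib 128 -0.0668 0.0002 0.0594
rib 120 -0.0192 -0.0 0.0595
rib 126 0.0323 -0.0012 0.0593
```

View pics/v4.png

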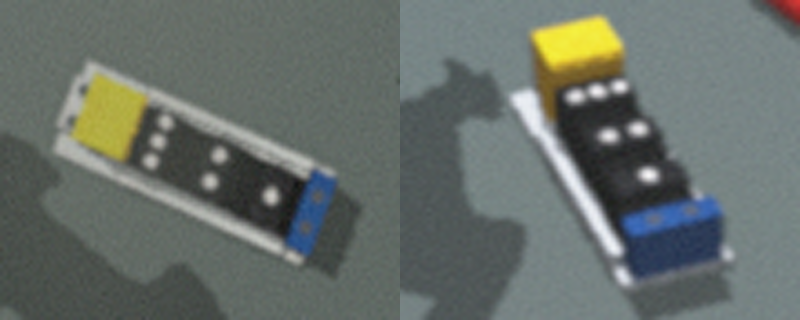

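The final crop shows the yellow wedge level at (110,117), its top at 0.076 m and x = 72 mm. The ribs are at x = -65, -17 and +31 mm, all at the packed places, and the arm is clear.

```bash
python3 -c "
from bench import manip
print(manip.close_job())"
```

```text
the job is handed in; nothing more can be done
None
```

Job handed in at about 28.6 s: the blocks measured at x = -65, -17 and +31 mm in the order one, two, three from the blue stop, the wedge was jammed home upright at x = 72 mm (origin about 10 mm above the table), the arm was clear and the other loose parts were left alone; `close_job()` returned no verdict.

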